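Open the mould clamp

TASK

The chocolate balls have set, so open the clamp that holds their mould. With closed fingertips press down the release button on top of the sliding jaw and, keeping it pressed, push the jaw back along its bar, away from the mould, until it rests against the stop collar; then let go and move clear. Grip and lift nothing: leave the mould standing where it is and the other things around the clamp alone.

Things in the scene. Friction and masses are not known exactly. Their poses are not given: they have to be found in the camera images.
- clamp: mould clamp fixed to the counter, any way round: plate 310 x 100 mm, steel bar 16 mm wide (top 40 mm up) with ratchet teeth under it. Origin on the counter; x along the bar, the way the jaw opens; z up. Plate from x = -170 to 140 mm. Fixed jaw (90 mm wide, 95 mm high) at the -x end, its face at x = -145 mm; end block 50 mm high at the +x end
- jaw (a joint): how far the sliding jaw is pushed back, m: about 0 at the mould, growing along the clamp's +x. It slides with about 3 N of friction while the release is pressed; without that the ratchet stops it within 3 mm. It meets the collar at 0.050 to 0.085, different each time
- release (a joint): how far the release button is pressed, m: 0 up, 0.008 fully down. A spring pushes it up (2.5 N at the top, 6.5 N fully down); the ratchet is free from 0.0045 on and locks again when it is let go. Let go, it may rest up to 3.5 mm down on a tooth
- release_top (a point): centre of the button's top face, 80 mm above the counter when up. Ribbed grey pad, 38 mm along the bar x 36 mm, in a saddle 52 mm long on the black jaw housing (top 70 mm up): the upright jaw plate (95 mm high, 90 mm wide) rises 26 mm before this point, towards the mould, the thumb stop 26 mm behind it. Axes as the clamp's
- thumb_stop (a point): middle of the front face of the thumb stop, a black upright lug (14 mm thick, 46 mm wide, 70 to 96 mm above the counter) at the back of the jaw housing, 26 mm behind the button's centre; push here along the clamp's +x to move the jaw. Moves with the jaw, axes as the clamp's
- jaw_back (a point): middle of the rear face of the jaw housing, 50 mm above the counter, the face that comes to rest on the collar. Moves with the jaw, axes as the clamp's
- collar_face (a point): middle of the collar's face that the jaw meets, 50 mm above the counter. The stop collar is a steel block on the bar, 16 mm along the bar, 40 mm wide, 62 mm high, with a round screw head on top up to 78 mm; fixed, at a different place along the bar each time. Axes as the clamp's
- mould: closed two-part clear plastic mould with two chocolate balls in it, 60 mm (along the bar) x 100 mm x 65 mm high, 0.4 kg, loose, standing on the clamp's bed 40 mm above the counter between the jaws (its top is at 105 mm); origin: centre of its underside
- plane_figure: bystander: chocolate aeroplane figure, a ball with two flat wings, 110 mm wide, 65 mm high; origin: centre of its underside
- bowl: bystander: small white bowl, 96 mm across, 45 mm high; origin: centre of its underside
- ring_cutter: bystander: plain steel ring cutter, 64 mm across, 40 mm high; origin: centre of its underside
- scraper: bystander: flat chocolate scraper 240 mm long, square steel blade, black handle, lying flat on the counter; origin: on the counter, under its middle
There are look-alikes about, which are no part of the job. Leave any red or turquoise look-alike of the mould alone.

How it is judged (in metres and radians):
On the way, in this order (a step that is already met when the one before it is completed fails the run):
1. the release is pressed down while the jaw is still at the mould (value of joint release above 0.0045 m and value of joint jaw below 0.01 m), for 0.05 s.
2. the jaw reaches the stop collar with the release held down (x of jaw_back in the frame of collar_face above -0.005 m and value of joint release above 0.004 m), for 0.05 s.
At the end, for the whole second after the job is handed in: the sliding jaw rests against the stop collar (gap under 5 mm) with its release let go, and the mould stands upright (within 0.1 rad) on the clamp's bed, within 15 mm of where it was, at rest (x of jaw_back in the frame of collar_face above -0.005 m and value of joint release below 0.0045 m and velocity of joint jaw between -0.01 and 0.01 m/s and distance of mould from where it was at the start of the episode below 0.015 m and angle between mould's own z axis and vertical below 0.1 rad and linear speed of mould below 0.02 m/s); the robot touches nothing.
It fails at once if the mould is shoved more than 20 mm, lifted more than 8 mm or tipped (distance of mould from where it was at the start of the episode above 0.02 m or z of mould in the frame of clamp above 0.048 m or angle between mould's own z axis and vertical above 0.2 rad).
It fails at once if a bystander is lifted or shoved more than 20 mm (distance of any of plane_figure, bowl, ring_cutter, scraper from where it was at the start of the episode above 0.02 m).
It also fails if it takes over 32 s, if anything falls off the work surface, if the arm or the gripper's body presses on something with over 40 N, if the wrist force passes 120 N, or if a joint passes its speed limit or range.

ROBOT

A 6-joint arm with a two-finger parallel gripper is mounted at the origin on the work surface. World frame = base frame: x ahead of the robot, y to its left, z up, the work surface at z = 0. Lengths are in m, angles in degrees, forces in N, time in s.
With the tool pointing down it reaches from about 0.35 to 0.925 m from the base axis. Payload 6.4 kg.
Tool frame: the origin (TCP) lies midway between the tips of the shut fingers; the grasp point (between the pads) lies 19 mm behind it; y points along the fingers, x is the direction in which the jaws open and shut, and the axes are right-handed (so a half turn about y gives the same grasp; the last joint's range is limited). The gripper opens to 85 mm and grips with 20 to 120 N. Pads are 22 mm wide; open, the fingers measure 114 mm over their backs; the gripper's body (76 mm by 85 mm) begins 54 mm behind the grasp point. The pads swing forward as they close: fully open they stand 13 mm farther back than shut.
Start: joints at [58.379, 14.043, 89.255, -0, 76.702, -9.975], TCP at [0.24, 0.604, 0.231] pointing down, gripper open.
Joint ranges: [-179.41, 179.41], [-58.25, 129.5], [7.25, 145.43], [-54.29, 234.29], [11.92, 165.04], [-157.13, 157.13]. Speed limits (degrees/s): [147.25, 147.25, 180, 180, 180, 180].

INTERFACE

Orientations are given as a 3x3 rotation matrix whose columns are the frame's x, y, z axes.
In Python, from cell import robot gives the robot as it stands.
- The arm moves only by the tool send_rows, never from a script. Its argument "commands" is a list of rows, each an object with "grip": the gripper's target within -1 to 1 (shut at 1, half-way at 0, fully open at -1); "translation": the shift along the world's x, y, z in cm, a list of three; "twist": the turn about the world's z in rad. A call has 1 to 8 rows; each row shifts and turns the pose as measured when the row begins; what a row does not reach is not made up. A row lasts 1/12 s, in which the tool goes at most 41.7 mm and 7.16 degrees, less where a joint would pass 70% of its speed; a pose out of reach is approached as far as the arm can. A call with a gripper value outside its range is refused whole. The fingers move at their own pace and stop on an object; "grip_force" is the grip in N (left out, the last holds). Time passes only in rows, so rows that do not move let the fingers close. It gives the time, the measured TCP pose, the force and the opening at its end, in the units of the state.
- robot.get_state(): the state, without advancing time (a new reading comes with each control period).
- robot.get_image(name): name is "scene" or "top" or "wrist"; returns a dict with "frame" (384x512x3 uint8, blue, green, red), "vertical_fov" (degrees; the focal length in pixels is half the picture's height over the tangent of half this angle, whatever the lens; pixels are square), "cx", "cy" (the principal point, pixels), "k1" (the pictures are not rectified: a ray, as slopes to the right and down, at radius r is drawn at 1 + k1 r^2 times it, then the intrinsics apply), "rvec" (rotation vector, rad) and "tvec" (3), from world to camera coordinates, as OpenCV has them. Camera axes: x right, y down, z forward; pixel columns grow to the right and rows downward; lengths in m; the calibration is good to about 2 mm. A picture is of the moment at which its call begins. There is no depth.
- robot.finish_job(): hands the job in, once; it reports no verdict.
The state is a dict: "time": time; "qpos": joint angles; "dq": joint speeds; "effort": joint torques, N m; "ee_pos": TCP position; "tool_rot": TCP orientation; "ft_force": force on the tool from outside, world axes, zero at the start; "moment": the same for the moment, N m; "gripper_width": opening from 0.0 (shut) to 1.0 (fully open).
Only numpy, scipy, OpenCV 4.12 (cv2) and the standard library are available. Lean on these libraries where they do the work, as an engineer would, in place of code of your own. Each camera call takes 0.05 s, during which the arm holds its last target.

## Working session

There is one attempt and no reset: what is moved stays moved. The work goes in short steps, Python scripts to look and compute and a tool call to move; the robot and the scene stay as the last step left them, time stands still between calls to the robot, and variables do not carry over. Pictures are saved under pics/ and viewed, and the job is handed in when it is done.

Besides the shell and the picture viewer there is one more tool, called after ">>>" by a JSON object that holds its "op" and its "data", one argument or row to a line. send_rows: Moves the arm, as the interface text tells. Its arguments: {"type":"object","properties":{"commands":{"type":"array","items":{"type":"object","properties":{"grip":{"type":"number"},"translation":{"type":"array","items":{"type":"number"}},"twist":{"type":"number"}}}},"grip_force":{"type":"number"}},"required":["commands"]}

```bash
ls; mkdir -p pics; cat > h.py <<'E'
import numpy as np, cv2
from cell import robot
def cam(n):
    d=robot.get_image(n); return d
def K(d):
    f=d["frame"].shape[0]/2/np.tan(np.radians(d["vertical_fov"])/2); return f
def ray(d,u,v):
    f=K(d); x=(u-d["cx"])/f; y=(v-d["cy"])/f
    a=np.array([x,y]); b=a.copy()
    for _ in range(30): b=a/(1+d["k1"]*(b@b))
    R=cv2.Rodrigues(np.array(d["rvec"],float))[0]; t=np.array(d["tvec"],float).ravel()
    return -R.T@t, R.T@np.array([b[0],b[1],1.])
def onz(d,u,v,z):
    o,r=ray(d,u,v); return o+r*(z-o[2])/r[2]
def proj(d,p):
    R=cv2.Rodrigues(np.array(d["rvec"],float))[0]; t=np.array(d["tvec"],float).ravel()
    q=R@np.array(p,float)+t; a=q[:2]/q[2]; a=a*(1+d["k1"]*(a@a)); return a*K(d)+np.array([d["cx"],d["cy"]])
E
python3 - <<'E'
from h import *
import pickle
D={}
for n in("scene","top","wrist"):
    d=cam(n);D[n]=d;cv2.imwrite(f"pics/{n}0.png",d["frame"]);print(n,d["vertical_fov"],d["k1"],ray(d,256,192))
pickle.dump(D,open("D0.pkl","wb"))
s=robot.get_state();print(s["ee_pos"],s["tool_rot"],s["time"])
E
```

```text
pics
scene 46.33301673094812 -0.15371738435542673 (array([1.01693716, 0.5517383 , 0.69557461]), array([-0.4680034 , -0.5880488 , -0.65968051]))
top 46.88654551967466 -0.14972175115615693 (array([ 0.45826192, -0.00116524,  0.92457668]), array([ 0.15400057, -0.0064788 , -0.98815981]))
wrist 58.081522677225635 -0.04398928982010841 (array([0.17888325, 0.62893606, 0.37270055]), array([ 0.24749251, -0.08435541, -0.96534503]))
[0.23954052 0.60379105 0.23042215] [[ 3.68904775e-01 -7.92155847e-04 -9.29466858e-01]
 [ 9.29465991e-01 -1.29524935e-03  3.68905535e-01]
 [-1.49612202e-03 -9.99998847e-01  2.58458252e-04]] 0.15
```

View pics/scene0.png

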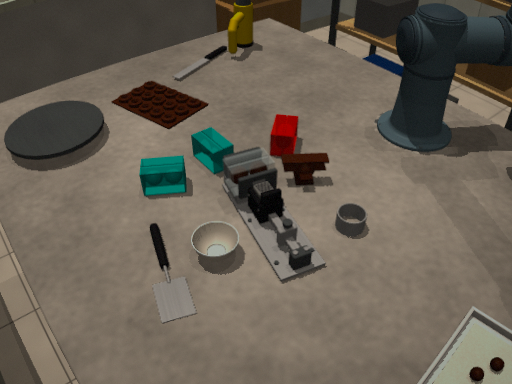

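View pics/top0.png

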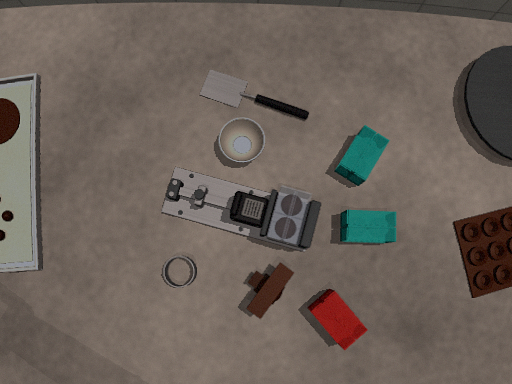

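View pics/wrist0.png

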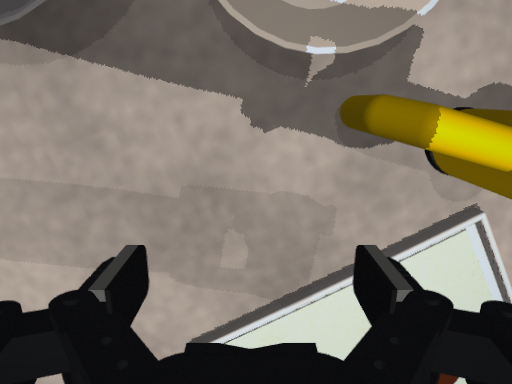

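The scene view has the clamp at about (265,205) and the top view at about (245,210), with the mould near (289,217), the button near (253,208) and the collar near (200,195). The look-alikes in the top view are turquoise (362,155) and (368,227), and red (337,318). The real mould is the clear one between the jaws. I'll enlarge it to confirm.

```bash
python3 - <<'E'
from h import *
import pickle
D=pickle.load(open("D0.pkl","rb"))
c=D["top"]["frame"][155:260,155:330];cv2.imwrite("pics/c1.png",cv2.resize(c,None,fx=4.5,fy=4.5,interpolation=cv2.INTER_CUBIC))
c=D["scene"]["frame"][140:285,210:340];cv2.imwrite("pics/c2.png",cv2.resize(c,None,fx=4,fy=4,interpolation=cv2.INTER_CUBIC))
E
```

```text
(no output)
```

View pics/c1.png

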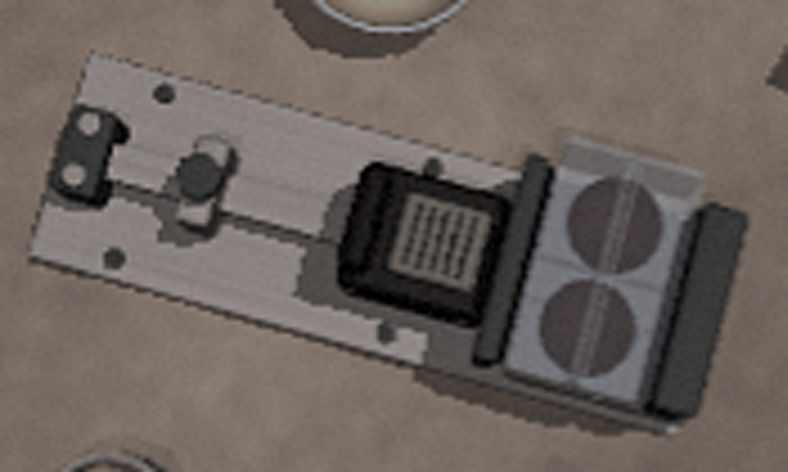

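View pics/c2.png

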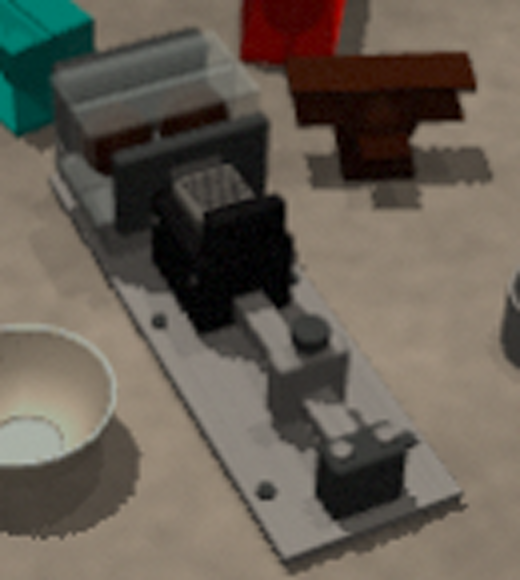

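```bash
python3 - <<'E'
from h import *
import pickle
D=pickle.load(open("D0.pkl","rb"));d=D["top"]
c=lambda u,v:((u+.5)/4.5+155-.5,(v+.5)/4.5+155-.5)
P=lambda u,v,z:onz(d,*c(u,v),z)
print("button",*[P(u,v,.08).round(4) for u,v in((405,194),(494,208),(476,288),(389,271))])
print("mean",np.mean([P(u,v,.08) for u,v in((405,194),(494,208),(476,288),(389,271))],0))
print("screw",P(200,175,.078),"endblk",P(88,123,.05),P(74,175,.05))
print("plate corners",P(93,53,.01),P(31,260,.01),P(675,430,.01))
print("jawplate top", P(530,155,.095),P(552,162,.095),P(476,360,.095),P(498,365,.095))
print("fixedjaw", P(702,206,.095),P(650,408,.095),P(746,212,.095),P(695,415,.095))
print("stop", P(372,164,.096),P(340,285,.096))
g=cv2.cvtColor(d["frame"],cv2.COLOR_BGR2GRAY)
E
```

```text
button [0.5782 0.015  0.08  ] [ 0.5731 -0.0233  0.08  ] [ 0.5386 -0.0164  0.08  ] [0.5449 0.0208 0.08  ]
mean [ 0.55867241 -0.00096884  0.08      ]
screw [0.58437608 0.10341738 0.078     ] endblk [0.61074072 0.15819116 0.05      ] [0.58708925 0.16325612 0.05      ]
plate corners [0.65116132 0.16490656 0.01      ] [0.55265015 0.18886634 0.01      ] [ 0.4821104 -0.1104134  0.01     ]
jawplate top [ 0.5940312  -0.03758055  0.095     ] [ 0.59128863 -0.04692714  0.095     ] [ 0.50704885 -0.01682116  0.095     ] [ 0.50519573 -0.02602421  0.095     ]
fixedjaw [ 0.57420787 -0.11063269  0.095     ] [ 0.48880236 -0.0896918   0.095     ] [ 0.57213778 -0.12934159  0.095     ] [ 0.48629711 -0.10854575  0.095     ]
stop [0.58826739 0.02889627 0.096     ] [0.53681775 0.04069261 0.096     ]
```

```bash
python3 - <<'E'
from h import *
import pickle
D=pickle.load(open("D0.pkl","rb"));d=D["wrist"]
for p in((350,110),(500,140),(320,50),(200,350),(480,215),(0,40)):
  print(p,[onz(d,*p,z).round(3) for z in(0,.15)])
E
```

```text
(350, 110) [array([0.228, 0.721, 0.   ]), array([0.208, 0.684, 0.15 ])]
(500, 140) [array([0.318, 0.867, 0.   ]), array([0.262, 0.771, 0.15 ])]
(320, 50) [array([0.16 , 0.711, 0.   ]), array([0.167, 0.678, 0.15 ])]
(200, 350) [array([0.445, 0.452, 0.   ]), array([0.338, 0.523, 0.15 ])]
(480, 215) [array([0.396, 0.828, 0.   ]), array([0.308, 0.748, 0.15 ])]
(0, 40) [array([0.026, 0.411, 0.   ]), array([0.088, 0.498, 0.15 ])]
```

>>> {"op": "send_rows", "data": {
  "commands": [
    {"grip": 1,"translation": [0,0,3.5],"twist": 0},
    {"grip": 1,"translation": [0,0,3.5],"twist": 0.069},
    {"grip": 1,"translation": [0,0,2],"twist": 0.069}
  ],
  "grip_force": 60
}}

```text
time: 0.4
ee_pos: [0.2371, 0.5995, 0.3131]
tool_rot: [[0.233, -0.008, -0.972], [0.972, -0.019, 0.234], [-0.02, -1.0, 0.004]]
ft_force: [0.7, -0.4, 0.9]
gripper_width: 0.602
```

The wrist view shows the yellow thing at y > 0.68, which is away from the path. I'm moving over the button now.

>>> {"op": "send_rows", "data": {
  "commands": [
    {"grip": 1,"translation": [2,-3.6,0],"twist": 0},
    {"grip": 1,"translation": [2,-3.6,0],"twist": 0},
    {"grip": 1,"translation": [2,-3.6,0],"twist": 0},
    {"grip": 1,"translation": [2,-3.6,0],"twist": 0},
    {"grip": 1,"translation": [2,-3.6,0],"twist": 0},
    {"grip": 1,"translation": [2,-3.6,0],"twist": 0},
    {"grip": 1,"translation": [2,-3.6,0],"twist": 0},
    {"grip": 1,"translation": [2,-3.6,0],"twist": 0}
  ]
}}

```text
time: 1.07
ee_pos: [0.3951, 0.3106, 0.3187]
tool_rot: [[0.216, -0.002, -0.976], [0.976, -0.008, 0.216], [-0.009, -1.0, 0.0]]
ft_force: [0.4, -0.6, -0.4]
gripper_width: -0.004
```

>>> {"op": "send_rows", "data": {
  "commands": [
    {"grip": 1,"translation": [2,-3.6,-1],"twist": 0},
    {"grip": 1,"translation": [2,-3.6,-1],"twist": 0},
    {"grip": 1,"translation": [2,-3.6,-1],"twist": 0},
    {"grip": 1,"translation": [2,-3.6,-1],"twist": 0},
    {"grip": 1,"translation": [2,-3.6,-1],"twist": 0},
    {"grip": 1,"translation": [2,-3.6,-1],"twist": 0}
  ]
}}

```text
time: 1.57
ee_pos: [0.5116, 0.0964, 0.2625]
tool_rot: [[0.216, 0.005, -0.976], [0.976, -0.006, 0.216], [-0.005, -1.0, -0.006]]
ft_force: [0.2, 0.9, 0.3]
gripper_width: -0.001
```

>>> {"op": "send_rows", "data": {
  "commands": [
    {"grip": 1,"translation": [1.6,-3.2,-2],"twist": 0.02},
    {"grip": 1,"translation": [1.6,-3.2,-2],"twist": 0},
    {"grip": 1,"translation": [1.5,-3.0,-2],"twist": 0},
    {"grip": 1,"translation": [0,0,-1],"twist": 0},
    {"grip": 1,"translation": [0,0,0],"twist": 0}
  ]
}}

```text
time: 1.98
ee_pos: [0.56, -0.0077, 0.1883]
tool_rot: [[0.205, 0.004, -0.979], [0.979, -0.006, 0.205], [-0.006, -1.0, -0.005]]
ft_force: [-1.3, -0.2, -0.7]
gripper_width: 0.002
```

```bash
python3 - <<'E'
from h import *
s=robot.get_state();print(s["ee_pos"],s["tool_rot"][:,0] if hasattr(s["tool_rot"],'shape') else s["tool_rot"],s["ft_force"])
d=cam("wrist");cv2.imwrite("pics/w2.png",d["frame"])
print(proj(d,[.5587,-.001,.08]),proj(d,s["ee_pos"]))
t=cam("scene");cv2.imwrite("pics/s2.png",cv2.resize(t["frame"][100:290,180:360],None,fx=3.2,fy=3.2,interpolation=cv2.INTER_CUBIC))
E
```

```text
[ 0.56002607 -0.00766509  0.18832273] [ 0.20540294  0.97866187 -0.00552867] [-1.33975633 -0.18019543 -0.72721884]
[259.24570688 184.92254103] [249.41964987 250.22540425]
```

View pics/w2.png

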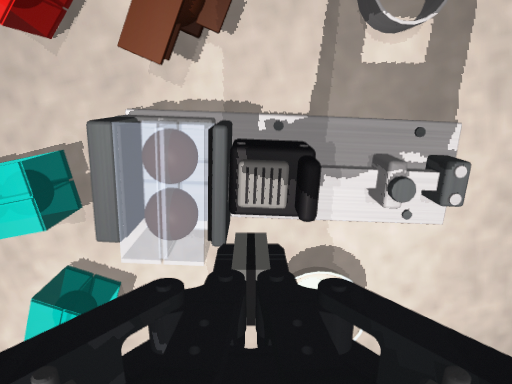

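View pics/s2.png

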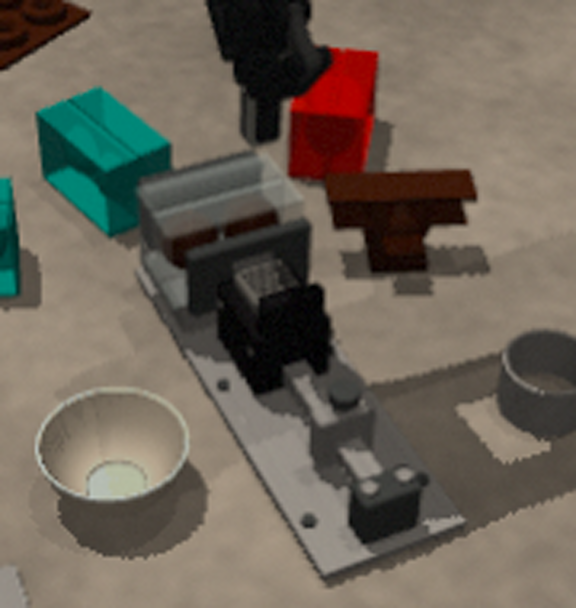

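In the wrist view the pad is at about (263,185), the lug front at about (302,188) and the screw at (403,190). I'll cross-check these against the top view.

```bash
python3 - <<'E'
from h import *
d=cam("wrist")
b=onz(d,263.5,185,.08);s=onz(d,403,190,.078);print(b,s,s-b,np.linalg.norm(s-b),np.degrees(np.arctan2(*(s-b)[[1,0]])))
print(onz(d,302,188,.096), onz(d,130,110,.01),onz(d,461,122,.01))
E
```

```text
[0.56118961 0.00298804 0.08      ] [0.58715715 0.10708328 0.078     ] [ 0.02596754  0.10409524 -0.002     ] 0.10730392199346031 75.99291054254563
[0.56469399 0.02960887 0.096     ] [ 0.48490006 -0.10455482  0.01      ] [0.5569643  0.19305262 0.01      ]
```

>>> {"op": "send_rows", "data": {
  "commands": [
    {"grip": 1,"translation": [0.1,1.3,-1.5],"twist": -0.035},
    {"grip": 1,"translation": [0,0,-3],"twist": 0},
    {"grip": 1,"translation": [0,0,-2],"twist": 0},
    {"grip": 1,"translation": [0,0,0],"twist": 0}
  ]
}}

```text
time: 2.47
ee_pos: [0.5659, 0.0119, 0.1337]
tool_rot: [[0.231, 0.025, -0.973], [0.973, -0.01, 0.231], [-0.004, -1.0, -0.026]]
ft_force: [-0.1, 0.0, 0.1]
gripper_width: 0.0
```

>>> {"op": "send_rows", "data": {
  "commands": [
    {"grip": 1,"translation": [-0.4,-0.6,-1.5],"twist": 0},
    {"grip": 1,"translation": [0,0,-1],"twist": 0},
    {"grip": 1,"translation": [0,0,0],"twist": 0},
    {"grip": 1,"translation": [0,0,0],"twist": 0}
  ]
}}

```text
time: 2.8
ee_pos: [0.5646, 0.0094, 0.1146]
tool_rot: [[0.225, 0.034, -0.974], [0.974, -0.011, 0.225], [-0.003, -0.999, -0.035]]
ft_force: [0.3, -0.1, 0.2]
gripper_width: -0.002
```

>>> {"op": "send_rows", "data": {
  "commands": [
    {"grip": 1,"translation": [-0.2,-0.8,-1],"twist": 0},
    {"grip": 1,"translation": [0,0,-0.5],"twist": 0},
    {"grip": 1,"translation": [0,0,0],"twist": 0}
  ]
}}

```text
time: 3.05
ee_pos: [0.565, 0.0012, 0.1024]
tool_rot: [[0.224, 0.04, -0.974], [0.975, -0.012, 0.224], [-0.003, -0.999, -0.042]]
ft_force: [0.6, 0.1, -0.3]
gripper_width: 0.004
```

```bash
python3 - <<'E'
from h import *
s=robot.get_state();print(s["ee_pos"],s["ft_force"])
d=cam("wrist");cv2.imwrite("pics/w3.png",d["frame"])
t=cam("scene");cv2.imwrite("pics/s3.png",cv2.resize(t["frame"][120:260,200:340],None,fx=4,fy=4,interpolation=cv2.INTER_CUBIC))
print(robot.get_state()["ee_pos"])
E
```

```text
[0.56496007 0.00115997 0.10240143] [ 0.59638665  0.07083967 -0.33023828]
[0.56517729 0.00113036 0.10283817]
```

View pics/w3.png

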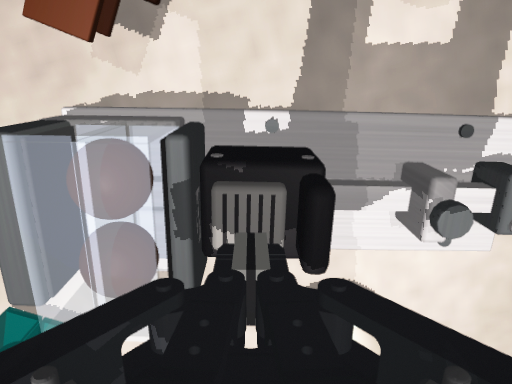

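View pics/s3.png

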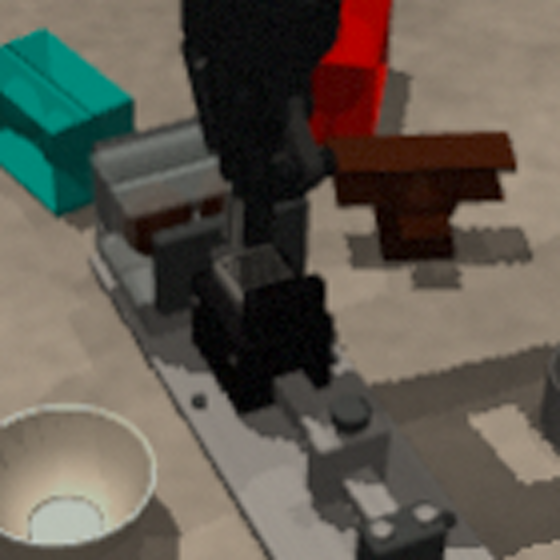

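```bash
python3 - <<'E'
from h import *
s=robot.get_state();e=s["ee_pos"]
for n in("wrist","scene"):
  d=cam(n);print(n,"tip",proj(d,e),"below",proj(d,[e[0],e[1],.08]),"btn",proj(d,[.560,.001,.08]), "btn corners",[proj(d,[.560+a*.019*.24-b*.018*.97,.001+a*.019*.97+b*.018*.24,.08]).round(0) for a,b in((1,1),(1,-1),(-1,-1),(-1,1))])
E
```

```text
wrist tip [249.37617888 250.32383112] below [249.71086903 229.65490835] btn [247.15842844 220.53150982] btn corners [array([286., 187.]), array([283., 253.]), array([210., 252.]), array([209., 186.])]
scene tip [261.14561013 180.22724123] below [261.05765577 188.59588441] btn [262.9320536  187.56336006] btn corners [array([275., 191.]), array([259., 195.]), array([251., 185.]), array([267., 180.])]
```

>>> {"op": "send_rows", "data": {
  "commands": [
    {"grip": 1,"translation": [-0.6,0.2,-1],"twist": 0},
    {"grip": 1,"translation": [0,0,-1],"twist": 0},
    {"grip": 1,"translation": [0,0,-0.5],"twist": 0}
  ]
}}

```text
time: 3.5
ee_pos: [0.5604, 0.0031, 0.0781]
tool_rot: [[0.224, 0.046, -0.974], [0.975, -0.013, 0.223], [-0.003, -0.999, -0.048]]
ft_force: [2.7, -0.5, 3.5]
gripper_width: 0.002
```

>>> {"op": "send_rows", "data": {
  "commands": [
    {"grip": 1,"translation": [0,0,-0.4],"twist": 0},
    {"grip": 1,"translation": [0,0,-0.3],"twist": 0},
    {"grip": 1,"translation": [0,0,-0.2],"twist": 0}
  ]
}}

```text
time: 3.75
ee_pos: [0.5611, 0.0031, 0.0717]
tool_rot: [[0.223, 0.043, -0.974], [0.975, -0.013, 0.223], [-0.003, -0.999, -0.045]]
ft_force: [-12.6, 2.5, 27.3]
gripper_width: 0.001
```

>>> {"op": "send_rows", "data": {
  "commands": [
    {"grip": 1,"translation": [0,0,0],"twist": 0},
    {"grip": 1,"translation": [0.05,0.2,0],"twist": 0}
  ]
}}

```text
time: 3.92
ee_pos: [0.5616, 0.0045, 0.0735]
tool_rot: [[0.222, 0.041, -0.974], [0.975, -0.015, 0.222], [-0.005, -0.999, -0.043]]
ft_force: [-2.6, -2.4, 5.5]
gripper_width: -0.0
```

>>> {"op": "send_rows", "data": {
  "commands": [
    {"grip": 1,"translation": [0.1,0.5,-0.15],"twist": 0},
    {"grip": 1,"translation": [0.12,0.5,-0.1],"twist": 0},
    {"grip": 1,"translation": [0.12,0.5,-0.05],"twist": 0}
  ]
}}

```text
time: 4.17
ee_pos: [0.5658, 0.0172, 0.0722]
tool_rot: [[0.222, 0.041, -0.974], [0.975, -0.02, 0.221], [-0.01, -0.999, -0.044]]
ft_force: [-3.0, -2.6, 5.2]
gripper_width: 0.001
```

>>> {"op": "send_rows", "data": {
  "commands": [
    {"grip": 1,"translation": [0.12,0.5,-0.15],"twist": 0},
    {"grip": 1,"translation": [0.12,0.5,-0.1],"twist": 0},
    {"grip": 1,"translation": [0.12,0.5,-0.1],"twist": 0}
  ]
}}

```text
time: 4.42
ee_pos: [0.5694, 0.0309, 0.0721]
tool_rot: [[0.221, 0.036, -0.975], [0.975, -0.024, 0.22], [-0.015, -0.999, -0.04]]
ft_force: [-5.7, -2.5, 10.3]
gripper_width: 0.001
```

```bash
python3 - <<'E'
from h import *
s=robot.get_state();print(s["ee_pos"],s["ft_force"])
d=cam("wrist");cv2.imwrite("pics/w4.png",d["frame"])
t=cam("scene");cv2.imwrite("pics/s4.png",cv2.resize(t["frame"][120:260,200:340],None,fx=4,fy=4,interpolation=cv2.INTER_CUBIC))
s=robot.get_state();print(s["ee_pos"],s["ft_force"])
E
```

```text
[0.56941999 0.03092215 0.07208569] [-5.70054757 -2.49480554 10.33413196]
[0.56960008 0.03168873 0.07206384] [-5.0330046   0.70841069 10.96505476]
```

View pics/w4.png

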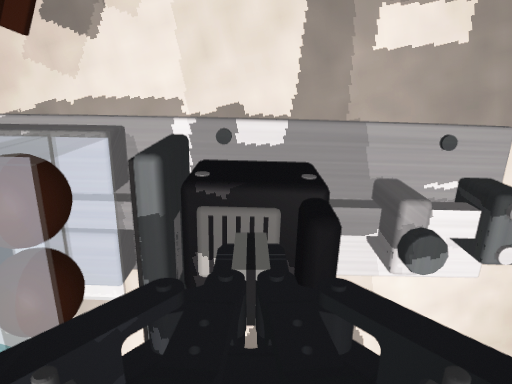

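View pics/s4.png

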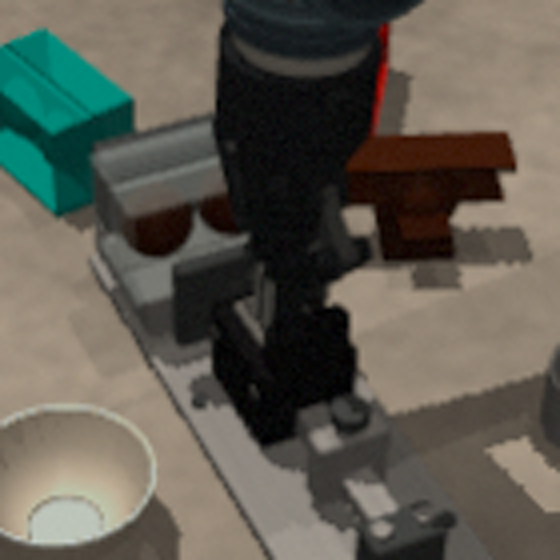

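The jaw now stands clear of the mould, has moved about 25 mm, and is still pressed. The mould hasn't moved. I'm carrying on.

>>> {"op": "send_rows", "data": {
  "commands": [
    {"grip": 1,"translation": [0.12,0.5,-0.1],"twist": 0},
    {"grip": 1,"translation": [0.12,0.5,-0.1],"twist": 0},
    {"grip": 1,"translation": [0.12,0.5,-0.1],"twist": 0},
    {"grip": 1,"translation": [0.12,0.5,-0.1],"twist": 0}
  ]
}}

```text
time: 4.85
ee_pos: [0.5742, 0.0498, 0.072]
tool_rot: [[0.219, 0.031, -0.975], [0.976, -0.028, 0.218], [-0.02, -0.999, -0.036]]
ft_force: [-6.1, -2.0, 11.3]
gripper_width: 0.001
```

>>> {"op": "send_rows", "data": {
  "commands": [
    {"grip": 1,"translation": [0.12,0.5,-0.1],"twist": 0},
    {"grip": 1,"translation": [0.12,0.5,-0.1],"twist": 0},
    {"grip": 1,"translation": [0.1,0.3,-0.1],"twist": 0}
  ]
}}

```text
time: 5.1
ee_pos: [0.5774, 0.0621, 0.072]
tool_rot: [[0.217, 0.026, -0.976], [0.976, -0.031, 0.217], [-0.025, -0.999, -0.032]]
ft_force: [-6.1, -2.1, 12.0]
gripper_width: 0.0
```

>>> {"op": "send_rows", "data": {
  "commands": [
    {"grip": 1,"translation": [0.1,0.3,-0.1],"twist": 0},
    {"grip": 1,"translation": [0.1,0.3,-0.1],"twist": 0}
  ]
}}

```text
time: 5.27
ee_pos: [0.5797, 0.0671, 0.0721]
tool_rot: [[0.216, 0.024, -0.976], [0.976, -0.035, 0.215], [-0.029, -0.999, -0.031]]
ft_force: [-1.8, -5.0, 6.8]
gripper_width: 0.0
```

>>> {"op": "send_rows", "data": {
  "commands": [
    {"grip": 1,"translation": [0.1,0.4,-0.1],"twist": 0},
    {"grip": 1,"translation": [0.1,0.4,-0.1],"twist": 0}
  ]
}}

```text
time: 5.43
ee_pos: [0.5811, 0.0697, 0.0721]
tool_rot: [[0.212, 0.018, -0.977], [0.976, -0.048, 0.211], [-0.043, -0.999, -0.028]]
ft_force: [-16.9, -27.3, 18.7]
gripper_width: -0.002
```

```bash
python3 - <<'E'
from h import *
s=robot.get_state();print(s["ee_pos"],s["ft_force"])
d=cam("wrist");cv2.imwrite("pics/w5.png",d["frame"])
t=cam("scene");cv2.imwrite("pics/s5.png",cv2.resize(t["frame"][120:260,200:340],None,fx=4,fy=4,interpolation=cv2.INTER_CUBIC))
s=robot.get_state();print(s["ee_pos"],s["ft_force"])
E
```

```text
[0.58113332 0.06965018 0.07205767] [-16.90711382 -27.28652881  18.67615547]
[0.58109259 0.06950675 0.07210587] [-11.88943206 -18.91744668  15.31076951]
```

View pics/w5.png

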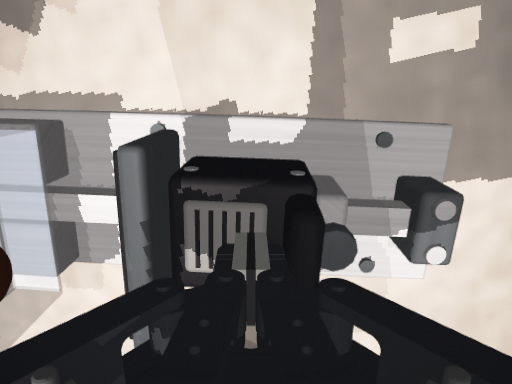

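View pics/s5.png

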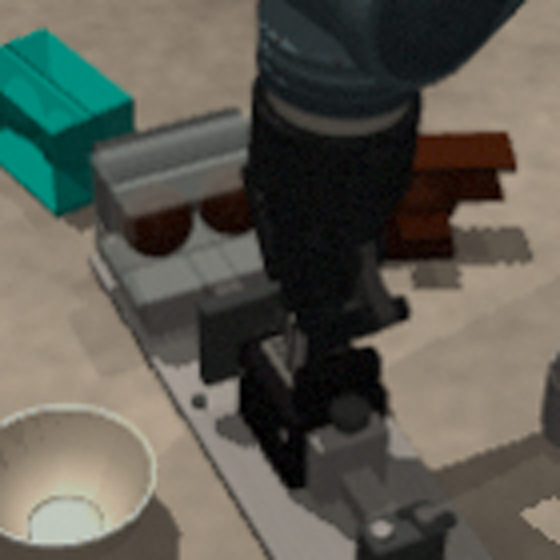

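The jaw is against the collar: force jumped to 27 N along the bar, and the view shows the housing touching the collar. I'm letting the button up with a straight lift.

>>> {"op": "send_rows", "data": {
  "commands": [
    {"grip": 1,"translation": [0,0,0],"twist": 0},
    {"grip": 1,"translation": [0,0,0.6],"twist": 0},
    {"grip": 1,"translation": [0,0,1],"twist": 0},
    {"grip": 1,"translation": [0,0,2],"twist": 0},
    {"grip": 1,"translation": [0,0,3.5],"twist": 0},
    {"grip": 1,"translation": [0,0,3.5],"twist": 0},
    {"grip": 1,"translation": [0,0,3.5],"twist": 0}
  ]
}}

```text
time: 6.12
ee_pos: [0.5728, 0.0689, 0.2086]
tool_rot: [[0.213, -0.006, -0.977], [0.976, -0.047, 0.213], [-0.047, -0.999, -0.004]]
ft_force: [-0.2, -0.7, 0.1]
gripper_width: 0.001
```

>>> {"op": "send_rows", "data": {
  "commands": [
    {"grip": 1,"translation": [-3.5,0,1],"twist": 0},
    {"grip": 1,"translation": [-3.5,0,1],"twist": 0},
    {"grip": 1,"translation": [-3,0,1],"twist": 0},
    {"grip": 1,"translation": [0,0,0],"twist": 0}
  ]
}}

```text
time: 6.45
ee_pos: [0.4745, 0.0693, 0.251]
tool_rot: [[0.212, 0.011, -0.977], [0.976, -0.048, 0.212], [-0.044, -0.999, -0.021]]
ft_force: [0.6, -0.9, 0.4]
gripper_width: -0.001
```

```bash
python3 - <<'E'
from h import *
s=robot.get_state();print(s["ee_pos"],s["ft_force"],s["time"])
d=cam("wrist");cv2.imwrite("pics/w6.png",d["frame"])
t=cam("scene");cv2.imwrite("pics/s6.png",cv2.resize(t["frame"][120:260,200:340],None,fx=4,fy=4,interpolation=cv2.INTER_CUBIC))
E
```

```text
[0.47449044 0.06932088 0.25096659] [ 0.64872532 -0.86424684  0.44231566] 6.45
```

View pics/w6.png

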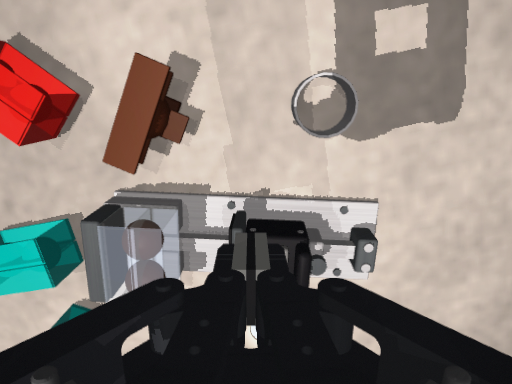

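View pics/s6.png

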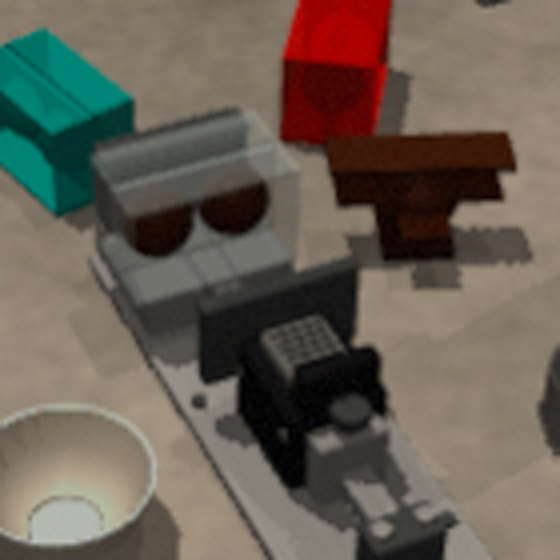

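```bash
python3 - <<'E'
from h import *
t=cam("scene")
b=onz(t,200+302/4,120+342/4,.079);s=onz(t,200+352/4,120+408/4,.078);print(b,s,np.linalg.norm((s-b)[:2]))
cv2.imwrite("pics/s7.png",cv2.resize(t["frame"][190:250,255:315],None,fx=9,fy=9,interpolation=cv2.INTER_CUBIC))
E
```

```text
[0.5744068  0.05882801 0.079     ] [0.58510244 0.10898115 0.078     ] 0.05128093534637896
```

View pics/s7.png

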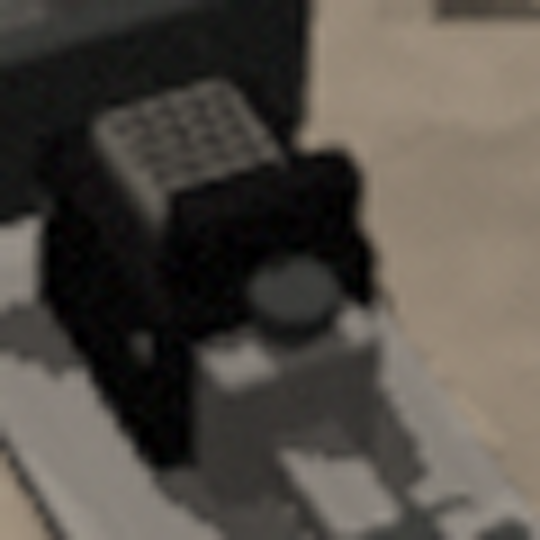

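```bash
python3 -c "
from cell import robot
print(robot.finish_job())"
```

```text
the job is handed in; nothing more can be done
None
```

The clamp is open and I handed the job in at about 6.6 s; no verdict is reported. With shut fingertips I pressed the release fully down at the mould. Keeping it pressed, I pushed the jaw back roughly 60 mm to the stop collar, then lifted straight off and moved clear.

**What the last checks showed:**
- **Jaw at the collar:** the force rose to about 27 N along the bar when the jaw met the collar. The last scene view shows no visible gap between the housing and the collar.
- **Button:** the pad looked raised again in the last view.
- **Mould and bystanders:** by eye, the mould stands upright in its place. The aeroplane figure, the bowl and the look-alikes in view look unmoved. The ring cutter I judged only by eye in the wrist view, and I did not check the scraper at the end.
- **Arm:** it was clear of everything, reading about 1 N, which is noise.

**What disagreed:**
- **Button-to-screw distance:** I measured 51 mm in the scene view, where contact should give about 48 mm. The lug hides part of the pad there, so I relied on the contact force and the picture instead.
- **Tool tilt:** the tool tilted up to about 3 degrees during the press and push, and the job went through regardless.

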